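# Load the care cartridge behind the push-to-release door

### The job

Push the blue door of the dosing unit inward until its catch lets go and it swings open, then stand the blue cartridge upright on the floor of the bay behind it. Leave the blue door open, and do not open the red one.

Things in the scene. Friction and masses are not known exactly. Their poses are not given: they have to be found in the camera images.
- blue_unit: Aluminium dosing unit fixed to the table, blue door in its top, dark panel with dial at its front (-x). Origin at table height under the bay's centre, z up, yaw within 0.2 rad. Box: x -88 to 88 mm, y -112 to 88 mm, 92 high. Bay under the door: 150 (x) by 140 mm (y) well, floor at 14 mm. White 26 mm dot on the door at x 0, y -80, z 92 mm: press there, straight down.
- blue_door (a joint): Angle in rad of the blue door, 148 by 178 mm, level and flush when shut, no handle, hinged on the unit's +y edge: 0 shut, -0.058 pressed to its stop (9 mm at the dot), 1.95 open, leaning outward, 0.26 m high. The catch gives after 5 mm at the dot (about 2 N); draw back up 0.2 m and the spring lifts it open in about 3 s, where it stays.
- blue_cartridge: loose blue cartridge standing on the table: a puck 52 mm across and 30 mm high with a round grip knob 26 mm across on top, 62 mm high in all, 0.1 to 0.2 kg. Origin: centre of its underside, z along its axis. A red one of the same shape stands elsewhere.
- red_door (a joint): opening angle of the red door of a second, like dosing unit, 0 shut, in rad; to be left shut.
Not all that is in view belongs to the job. Of the things like the blue_cartridge, leave any that is black or grey; of the rest the larger one is meant.

How it is judged:
By the outcome, as a careful person would: the job done as asked, in the order asked, and still so for the second after the job is handed in, with the robot touching nothing.
It also fails if it takes over 67 s, if anything falls off the work surface, if the arm or the gripper's body presses on something with over 40 N, if the wrist force passes 120 N, or if a joint passes its speed limit or range.

### The arm

A 6-joint arm with a two-finger parallel gripper is mounted at the origin on the work surface. World frame = base frame: x ahead of the robot, y to its left, z up, the work surface at z = 0. Lengths are in m, angles in rad, forces in N, time in s.
With the tool pointing down it reaches from about 0.35 to 0.775 m from the base axis. Payload 5.5 kg.
Tool frame: the origin (TCP) lies at the very end of the fingers, on their centre line; the grasp point (between the pads) lies 19 mm behind it; z points along the fingers, y is the line along which they close (so a half turn about z gives the same grasp; the last joint's range is limited). The gripper opens to 85 mm and grips with 20 to 120 N. Pads are 22 mm wide; open, the fingers measure 114 mm over their backs; the gripper's body (76 mm by 85 mm) begins 54 mm behind the grasp point. The pads swing forward as they close: fully open they stand 13 mm farther back than shut.
Start: joints at [0.98, 0.313, 0.046, 1.304, 0, 1.431], TCP at [0.251, 0.518, 0.231] pointing down, gripper open.
Joint ranges: [-2.76, 2.76], [-0.86, 1.69], [-1.03, 1.26], [-2.2, 2.34], [-1.47, 1.5], [-3.14, 3.14]. Speed limits (rad/s): [2.57, 2.57, 3.14, 3.14, 3.14, 3.14].

### API

Orientations are given as a unit quaternion [w, x, y, z].
In Python, from station import robot gives the robot as it stands.
- The arm moves only by the shell command python3 -m pendant 'ROWS' [OPENING] [FORCE]. ROWS is JSON, a list that holds one entry, the list of rows, each a list of 6 numbers: the shift along the tool's x, y, z in m, then the turn, a rotation vector about the tool's x, y, z in degrees. A call has exactly 5 rows; each row is the pose to reach, as a shift and turn from the pose commanded when the call began, along the tool's axes at that moment; what a row does not reach only later rows make up. A row lasts 1/12 s, in which the tool goes at most 41.7 mm and 7.16 degrees, less where a joint would pass 70% of its speed; a pose out of reach is approached as far as the arm can. A call with a gripper value outside its range is refused whole. OPENING is the closure, from -1 (fully open) to 1 (shut), so that 0 is half open, set as the call begins (- or left out, the last holds). The fingers move at their own pace and stop on an object; FORCE is the grip in N (left out, the last holds). Time passes only in rows, so rows that repeat a pose let the fingers close, or fill a call up. It gives the time, the measured TCP pose, the force, the opening and the grip force at its end, in the units of the state.
- robot.get_state(): the state, without advancing time (a new reading comes with each control period).
- robot.grab_frame(name): name is "scene" or "top"; returns a dict with "frame" (400x640x3 uint8, blue, green, red), "depth" (400x640 float32, m along the optical axis (not along the pixel's ray), 0 where there is no reading), "fx", "fy", "cx", "cy" (pixels), "R" (3x3) and "t" (3): a world point X has camera coordinates R X + t. Camera axes: x right, y down, z forward; pixel columns grow to the right and rows downward; lengths in m; the calibration is good to about 2 mm. A picture is of the moment at which its call begins.
- robot.close_job(): hands the job in; it is judged then, once.
The state is a dict: "time_s": time; "joint_pos": joint angles; "joint_velocities": joint speeds; "joint_efforts": joint torques, N m; "ee_pos": TCP position; "ee_rot": TCP orientation; "contact_force": force on the tool from outside, world axes, zero at the start; "ft_torque": the same for the moment, N m; "finger_gap": finger opening in m; "finger_force": force on a finger pad.
Only numpy, scipy, OpenCV 4.12 (cv2) and the standard library are available. Lean on these libraries where they do the work, as an engineer would, in place of code of your own. Each camera call takes 0.05 s, during which the arm holds its last target. There are 200 camera calls.

## Working session

There is one attempt and no reset: what is moved stays moved. The work goes in short steps, Python scripts to look and compute and a shell command to move; the robot and the scene stay as the last step left them, time stands still between calls to the robot, and variables do not carry over. Pictures are saved under pics/ and viewed, at most 10 in all, crops included, and the job is handed in when it is done.

```bash
mkdir -p pics; cat > h.py <<'E'
import numpy as np, cv2
from station import robot
from scipy.spatial.transform import Rotation as R
def grab(n,save=None):
    f=robot.grab_frame(n)
    if save: cv2.imwrite(f'pics/{save}.png',f['frame'])
    return f
def ray(f,u,v,z):
    Rm=np.array(f['R']);t=np.array(f['t']);c=-Rm.T@t
    d=Rm.T@np.array([(u-f['cx'])/f['fx'],(v-f['cy'])/f['fy'],1.])
    return c+d*(z-c[2])/d[2]
def pt(f,u,v):
    d=f['depth'][int(v),int(u)]
    return np.array(f['R']).T@(np.array([(u-f['cx'])/f['fx']*d,(v-f['cy'])/f['fy']*d,d])-np.array(f['t']))
def rot(s): 
    w,x,y,z=s['ee_rot']; return R.from_quat([x,y,z,w])
def rel(p):
    s=robot.get_state(); return rot(s).inv().apply(np.array(p)-np.array(s['ee_pos']))
E
python3 - <<'E'
from h import *
for n in('scene','top'):
    f=grab(n,n+'0'); print(n,f['fx'],-np.array(f['R']).T@np.array(f['t']))
s=robot.get_state();print(s['time_s'],s['ee_pos'],rot(s).as_matrix().round(3),s['finger_gap'])
E
```

```text
scene 431.74322922532434 [1.0760057  0.80948801 0.72299413]
top 425.0191348983097 [0.26023305 0.0556174  1.24123854]
0.1 [0.25026931 0.51717613 0.23049527] [[-0.9    0.436 -0.001]
 [ 0.436  0.9   -0.001]
 [ 0.    -0.002 -1.   ]] 0.08553525549247099
```

View pics/scene0.png

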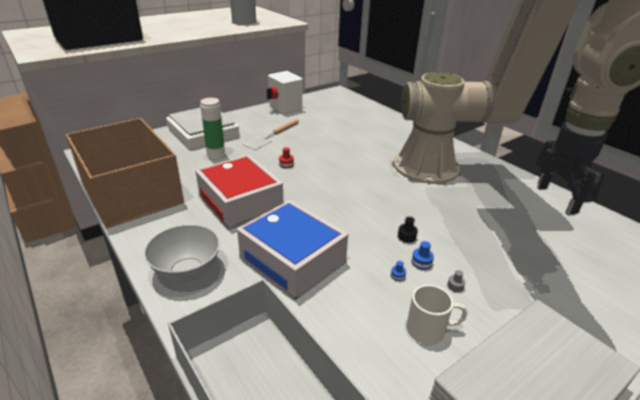

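View pics/top0.png

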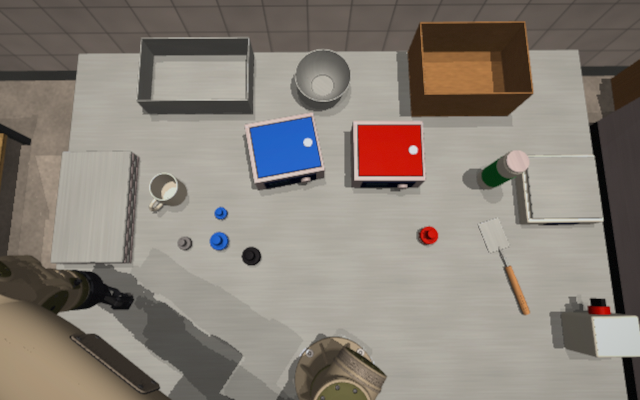

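The top view shows the blue door at about (285,150) with its dot at (308,142). The large blue cartridge is at (219,241), the small one at (221,213), black at (251,256) and grey at (184,243).

```bash
python3 - <<'E'
from h import *
f=grab('top');im=f['frame'];hsv=cv2.cvtColor(im,cv2.COLOR_BGR2HSV)
m=cv2.inRange(hsv,(100,130,60),(130,255,255))
cs,_=cv2.findContours(m,cv2.RETR_EXTERNAL,cv2.CHAIN_APPROX_NONE)
for c in cs:
    a=cv2.contourArea(c)
    if a<25: continue
    (u,v),(w,h),an=cv2.minAreaRect(c)
    if a>1000:
        b=cv2.boxPoints(cv2.minAreaRect(c)); P=[ray(f,*q,.092) for q in b]
        print('door',np.round(P,4).tolist(),[np.linalg.norm(P[i]-P[i-1]).round(4) for i in range(4)],pt(f,u,v))
        mm=np.zeros_like(m);cv2.fillPoly(mm,[b.astype(int)],255)
        w=cv2.inRange(hsv,(0,0,170),(180,90,255))&cv2.erode(mm,np.ones((5,5)))
        M=cv2.moments(w,True);q=(M['m10']/M['m00'],M['m01']/M['m00']);print('dot',q,M['m00'],ray(f,*q,.092),pt(f,*q))
    else:
        print(a,(u,v),(w,h),'z0.02',ray(f,u,v,.02),'pt',pt(f,u,v), 'knob top', )
E
```

```text
221.0 (219.00001525878906, 241.00001525878906) (16.970561981201172, 16.970561981201172) z0.02 [0.3796227  0.32899305 0.02      ] pt [0.37538878 0.31929831 0.06330883] knob top
94.0 (220.5, 212.5) (11.0, 11.0) z0.02 [0.46246343 0.32733698 0.02      ] pt [0.45850771 0.322022   0.04388802] knob top
door [[0.6943, 0.2379, 0.092], [0.7268, 0.0592, 0.092], [0.5795, 0.0353, 0.092], [0.5485, 0.21, 0.092]] [np.float64(0.1484), np.float64(0.1817), np.float64(0.1493), np.float64(0.1775)] [0.63722385 0.13589331 0.08938136]
dot (307.4, 141.92857142857142) 70.0 [0.65022524 0.07204361 0.092     ] [0.65067615 0.07206261 0.09067128]
```

```bash
python3 -m pendant '[[[-0.03,-0.012,0,0,0,0],[-0.067,-0.027,0,0,0,0],[-0.104,-0.042,0,0,0,0],[-0.141,-0.057,0,0,0,0],[-0.178,-0.072,0,0,0,0]]]' 1 40
python3 -m pendant '[[[-0.037,-0.015,0,0,0,0],[-0.074,-0.03,0,0,0,0],[-0.111,-0.045,0,0,0,0],[-0.148,-0.06,0,0,0,0],[-0.185,-0.075,0,0,0,0]]]'
python3 -m pendant '[[[-0.037,-0.015,0,0,0,0],[-0.074,-0.03,0,0,0,0],[-0.111,-0.045,0,0,0,0],[-0.148,-0.06,0,0,0,0],[-0.191,-0.079,0,0,0,0]]]'
python3 -m pendant '[[[0,0,0,0,0,0],[0,0,0,0,0,0],[0,0,0,0,0,0],[0,0,0,0,0,0],[0,0,0,0,0,0]]]'
python3 -c "
from h import *
print(rel([.650,.072,.092]))"
```

```text
time_s: 0.57
ee_pos: [0.38, 0.3738, 0.231]
ee_rot: [-0.0, 0.223, 0.975, -0.0]
contact_force: [0.1, -0.4, 0.2]
finger_gap: 0.0255
finger_force: 0.0
time_s: 0.98
ee_pos: [0.5141, 0.2254, 0.2311]
ee_rot: [-0.0, 0.224, 0.975, 0.0]
contact_force: [0.1, 1.6, 0.3]
finger_gap: 0.0
finger_force: 0.0
time_s: 1.4
ee_pos: [0.6481, 0.0754, 0.231]
ee_rot: [-0.0, 0.223, 0.975, 0.0]
contact_force: [1.4, 1.0, 0.4]
finger_gap: 0.0001
finger_force: 0.0
time_s: 1.82
ee_pos: [0.6464, 0.0782, 0.2316]
ee_rot: [-0.0, 0.223, 0.975, 0.0]
contact_force: [-0.8, -1.0, 1.3]
finger_gap: 0.0001
finger_force: 0.0
[-0.00593442 -0.00408708  0.1396427 ]
```

```bash
python3 -m pendant '[[[-0.006,-0.004,0.03,0,0,0],[-0.006,-0.004,0.06,0,0,0],[-0.006,-0.004,0.09,0,0,0],[-0.006,-0.004,0.115,0,0,0],[-0.006,-0.004,0.128,0,0,0]]]'
python3 -m pendant '[[[0,0,0.004,0,0,0],[0,0,0.008,0,0,0],[0,0,0.011,0,0,0],[0,0,0.014,0,0,0],[0,0,0.016,0,0,0]]]'
python3 -m pendant '[[[0,0,0.0015,0,0,0],[0,0,0.003,0,0,0],[0,0,0.003,0,0,0],[0,0,0.003,0,0,0],[0,0,0.003,0,0,0]]]'
```

```text
time_s: 2.23
ee_pos: [0.6482, 0.0721, 0.1001]
ee_rot: [-0.002, 0.223, 0.975, -0.0]
contact_force: [-0.5, 0.9, -0.6]
finger_gap: -0.0001
finger_force: 0.0
time_s: 2.65
ee_pos: [0.6518, 0.0712, 0.089]
ee_rot: [0.001, 0.223, 0.975, 0.001]
contact_force: [-1.5, 1.0, 4.0]
finger_gap: 0.0003
finger_force: 2.1
time_s: 3.07
ee_pos: [0.6514, 0.0706, 0.0846]
ee_rot: [0.0, 0.224, 0.975, 0.0]
contact_force: [0.6, 1.1, 1.3]
finger_gap: -0.0002
finger_force: 0.8
```

```bash
python3 -m pendant '[[[0,0,-0.02,0,0,0],[0,0,-0.06,0,0,0],[0,0,-0.1,0,0,0],[0,0,-0.14,0,0,0],[0,0,-0.18,0,0,0]]]'
python3 -m pendant '[[[0,0,-0.02,0,0,0],[0,0,-0.02,0,0,0],[0,0,-0.02,0,0,0],[0,0,-0.02,0,0,0],[0,0,-0.02,0,0,0]]]'
for i in 1 2 3 4 5 6; do python3 -m pendant '[[[0,0,0,0,0,0],[0,0,0,0,0,0],[0,0,0,0,0,0],[0,0,0,0,0,0],[0,0,0,0,0,0]]]' >/dev/null; done
python3 -c "
from h import *
print(robot.get_state()['time_s'],robot.get_state()['ee_pos'])
grab('scene','open')"
```

```text
time_s: 3.48
ee_pos: [0.6502, 0.0702, 0.2657]
ee_rot: [-0.0, 0.224, 0.975, -0.0]
contact_force: [2.0, -0.6, -0.6]
finger_gap: -0.0001
finger_force: 0.0
time_s: 3.9
ee_pos: [0.6501, 0.0705, 0.2819]
ee_rot: [-0.002, 0.224, 0.975, -0.0]
contact_force: [0.4, 1.3, 0.1]
finger_gap: -0.0001
finger_force: 0.0
6.4 [0.65095255 0.07067292 0.28431295]
```

View pics/open.png

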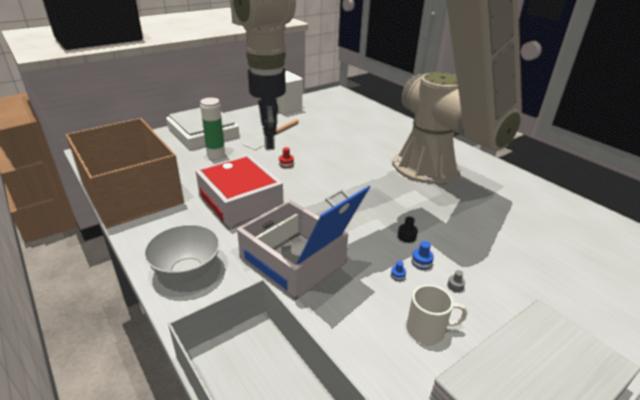

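The blue door now stands open, leaning outward at around (335,225), and the red one is still shut. Next I measure the cartridge and the bay.

```bash
python3 - <<'E'
from h import *
for n in('top','scene'):
    f=grab(n,'t1' if n=='top' else None);d=f['depth'];v,u=np.indices(d.shape)
    P=(np.stack([(u-f['cx'])/f['fx']*d,(v-f['cy'])/f['fy']*d,d],-1)-np.array(f['t']))@np.array(f['R'])
    hsv=cv2.cvtColor(f['frame'],cv2.COLOR_BGR2HSV);b=cv2.inRange(hsv,(100,110,30),(130,255,255))>0
    near=(np.hypot(P[...,0]-.377,P[...,1]-.323)<.04)&(d>0)
    k=near&b&(P[...,2]>.054); print(n,'knob',k.sum(),P[k].mean(0), P[k].max(0)-P[k].min(0))
    k=near&b; uv=[u[k].mean(),v[k].mean()]; print('all',uv,ray(f,*uv,.02),P[k].min(0),P[k].max(0))
    if n=='top':
        x=np.array([.984,.178,0]);y=np.array([-.178,.984,0]);o=np.array([.636,.151,0])
        L=np.stack([(P-o)@x,(P-o)@y,P[...,2]],-1)
        cv2.imwrite('pics/bay.png',cv2.resize(f['frame'][90:220,200:350],None,fx=4,fy=4,interpolation=cv2.INTER_CUBIC))
        q=(abs(L[...,0])<.1)&(abs(L[...,1])<.12)&(L[...,2]<.03)&(L[...,2]>.008)
        print('floor',L[q].min(0),L[q].max(0),np.percentile(L[q],[5,50,95],axis=0))
E
```

```text
top knob 72 [0.37820841 0.32914776 0.06197023] [0.02272427 0.02603823 0.01329749]
all [np.float64(218.68924302788844), np.float64(240.73306772908367)] [0.38039888 0.32990965 0.02      ] [ 0.35578436  0.30444568 -0.00383288] [0.40843416 0.35318663 0.0675254 ]Traceback (most recent call last):
  File "<stdin>", line 14, in <module>
    return umr_minimum(a, axis, None, out, keepdims, initial, where)
ValueError: zero-size array to reduction operation minimum which has no identity
```

View pics/bay.png

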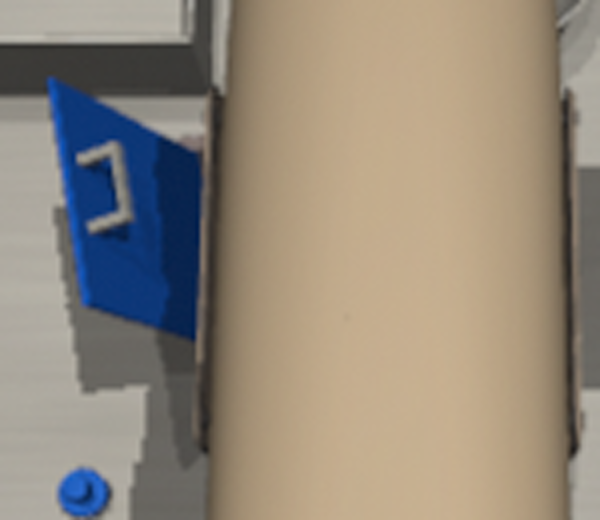

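The arm hides the bay in this crop; the opened door is at its left, at about (140,210). The cartridge is at (0.378,0.329), so I go above it.

```bash
python3 -m pendant '[[[0.025,0.008,0,0,0,0],[0.062,0.02,0,0,0,0],[0.1,0.0315,0,0,0,0],[0.137,0.043,0,0,0,0],[0.174,0.055,0,0,0,0]]]' 0 40
python3 -m pendant '[[[0.037,0.0117,0,0,0,0],[0.074,0.0234,0,0,0,0],[0.111,0.035,0,0,0,0],[0.148,0.047,0,0,0,0],[0.183,0.0575,0,0,0,0]]]'
python3 -m pendant '[[[0,0,0.03,0,0,0],[0,0,0.07,0,0,0],[0,0,0.11,0,0,0],[0,0,0.14,0,0,0],[0,0,0.15,0,0,0]]]'
python3 -m pendant '[[[0,0,0,0,0,0],[0,0,0,0,0,0],[0,0,0,0,0,0],[0,0,0,0,0,0],[0,0,0,0,0,0]]]'
python3 - <<'E'
from h import *
print(rel([.3783,.329,.034]))
grab('scene','ov')
f=grab('top');d=f['depth'];v,u=np.indices(d.shape)
P=(np.stack([(u-f['cx'])/f['fx']*d,(v-f['cy'])/f['fy']*d,d],-1)-np.array(f['t']))@np.array(f['R'])
x=np.array([.984,.178,0]);y=np.array([-.178,.984,0]);o=np.array([.636,.151,0])
L=np.stack([(P-o)@x,(P-o)@y,P[...,2]],-1)
q=(abs(L[...,0])<.1)&(abs(L[...,1])<.12)&(L[...,2]<.025)&(L[...,2]>.006)
print('floor',np.percentile(L[q],[2,50,98],axis=0).round(4))
cv2.imwrite('pics/both.png',np.vstack([cv2.resize(f['frame'][90:220,200:350],None,fx=2,fy=2),cv2.resize(cv2.imread('pics/ov.png')[160:310,350:500],None,fx=2,fy=2)]))
E
```

```text
time_s: 6.92
ee_pos: [0.5168, 0.1967, 0.2843]
ee_rot: [0.0, 0.224, 0.975, 0.0]
contact_force: [0.5, 1.3, 0.3]
finger_gap: 0.0428
finger_force: 0.0
time_s: 7.33
ee_pos: [0.3769, 0.3286, 0.2846]
ee_rot: [0.0, 0.223, 0.975, 0.0]
contact_force: [-0.1, 1.1, -0.2]
finger_gap: 0.0426
finger_force: 0.0
time_s: 7.75
ee_pos: [0.3757, 0.3259, 0.13]
ee_rot: [-0.002, 0.223, 0.975, -0.002]
contact_force: [-1.1, 0.1, 0.4]
finger_gap: 0.0429
finger_force: 0.0
time_s: 8.17
ee_pos: [0.38, 0.3282, 0.1362]
ee_rot: [0.001, 0.224, 0.975, 0.001]
contact_force: [0.3, -0.1, -1.1]
finger_gap: 0.0427
finger_force: 0.0
[ 0.00204788 -0.00027309  0.1022055 ]
floor [[-0.0896 -0.1003  0.0089]
 [ 0.0075 -0.0084  0.0142]
 [ 0.074   0.0753  0.0218]]
```

View pics/both.png

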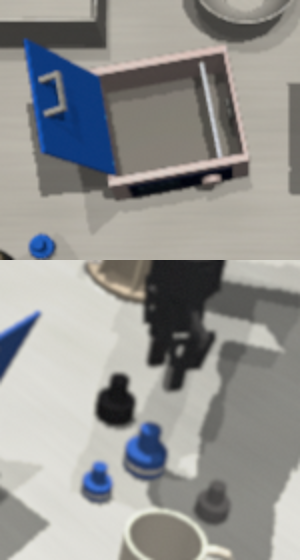

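The bay is clear in the upper half, with a partition on its -y side. In the lower half the fingers hang above, and seemingly to the right of, the cartridge. I check that against the projection.

```bash
python3 - <<'E'
from h import *
f=grab('scene');s=robot.get_state()
def pr(X):
    c=np.array(f['R'])@np.array(X)+np.array(f['t']);return (f['fx']*c[0]/c[2]+f['cx'],f['fy']*c[1]/c[2]+f['cy'])
print('tcp',pr(s['ee_pos']),'knobtop',pr([.3783,.329,.062]),'base',pr([.3783,.329,0]))
hsv=cv2.cvtColor(f['frame'],cv2.COLOR_BGR2HSV);m=cv2.inRange(hsv,(100,110,30),(130,255,255))
n,l,st,c=cv2.connectedComponentsWithStats(m)
for i in range(1,n):
    if st[i,4]>30: print(st[i],c[i])
E
```

```text
tcp (np.float64(431.2514071885478), np.float64(218.83200573789782)) knobtop (np.float64(426.6297975960116), np.float64(243.50446400348625)) base (np.float64(422.46101433547517), np.float64(262.81082282073726))
[ 298  186   71   77 1416] [330.92161017 224.98375706]
[413 242  20  22 304] [422.80921053 253.83552632]
[244 250  43  39 370] [265.83783784 269.45135135]
[392 261  14  16 151] [398.42384106 269.77483444]
```

```bash
python3 -m pendant '[[[0.001,0,0.025,0,0,0],[0.001,0,0.055,0,0,0],[0.001,0,0.08,0,0,0],[0.001,0,0.092,0,0,0],[0.001,0,0.099,0,0,0]]]'
python3 -m pendant '[[[0,0,0,0,0,0],[0,0,0,0,0,0],[0,0,0,0,0,0],[0,0,0,0,0,0],[0,0,0,0,0,0]]]'
```

```text
time_s: 8.73
ee_pos: [0.3765, 0.3271, 0.0335]
ee_rot: [-0.001, 0.224, 0.975, -0.001]
contact_force: [-0.4, 0.2, 0.0]
finger_gap: 0.0426
finger_force: 0.0
time_s: 9.15
ee_pos: [0.3785, 0.3284, 0.0364]
ee_rot: [0.001, 0.223, 0.975, 0.001]
contact_force: [-0.3, 0.5, 0.2]
finger_gap: 0.0427
finger_force: 0.0
```

```bash
python3 -m pendant '[[[0,0,0,0,0,0],[0,0,0,0,0,0],[0,0,0,0,0,0],[0,0,0,0,0,0],[0,0,0,0,0,0]]]' 1 45
python3 -m pendant '[[[0,0,0,0,0,0],[0,0,0,0,0,0],[0,0,-0.005,0,0,0],[0,0,-0.015,0,0,0],[0,0,-0.025,0,0,0]]]'
python3 -m pendant '[[[0,0,-0.03,0,0,0],[0,0,-0.065,0,0,0],[0,0,-0.1,0,0,0],[0,0,-0.13,0,0,0],[0,0,-0.145,0,0,0]]]'
python3 -m pendant '[[[0,0,0,0,0,0],[0,0,0,0,0,0],[0,0,0,0,0,0],[0,0,0,0,0,0],[0,0,0,0,0,0]]]'
python3 - <<'E'
from h import *
f=grab('scene','lift');cv2.imwrite('pics/liftc.png',cv2.resize(f['frame'][120:300,340:520],None,fx=3,fy=3))
print(rel([.636,.151,.2]))
E
```

```text
time_s: 9.57
ee_pos: [0.3781, 0.3281, 0.036]
ee_rot: [0.0, 0.224, 0.975, 0.0]
contact_force: [0.0, -1.9, 5.8]
finger_gap: 0.0246
finger_force: 44.0
time_s: 9.98
ee_pos: [0.3771, 0.3276, 0.0606]
ee_rot: [-0.001, 0.223, 0.975, -0.001]
contact_force: [0.2, 0.2, -1.0]
finger_gap: 0.0247
finger_force: 44.4
time_s: 10.4
ee_pos: [0.3791, 0.3288, 0.2106]
ee_rot: [0.002, 0.223, 0.975, 0.002]
contact_force: [0.8, -0.3, -0.6]
finger_gap: 0.0243
finger_force: 44.5
time_s: 10.82
ee_pos: [0.3768, 0.3273, 0.2038]
ee_rot: [-0.001, 0.224, 0.975, -0.001]
contact_force: [-0.1, 0.2, -1.6]
finger_gap: 0.0246
finger_force: 44.5
[-0.31005543 -0.04595725  0.003545  ]
```

View pics/liftc.png

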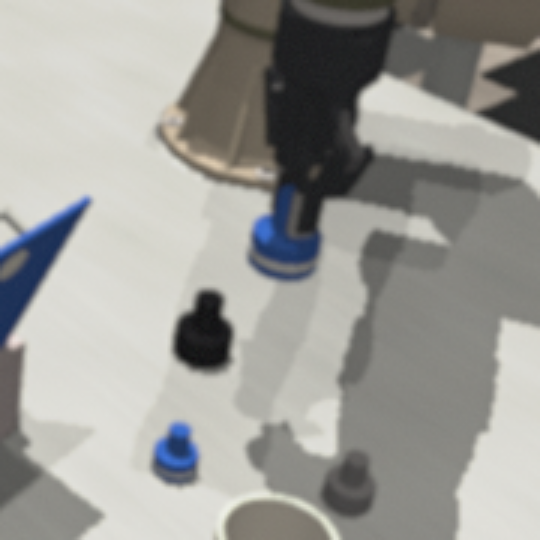

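Gripped and lifted: the blue cartridge hangs upright at about (285,245) in the crop and the neighbours are untouched. I go round the open door to the bay.

```bash
python3 -m pendant '[[[-0.017,-0.015,0,0,0,0],[-0.045,-0.04,0,0,0,0],[-0.073,-0.065,0,0,0,0],[-0.1,-0.088,0,0,0,0],[-0.128,-0.112,0,0,0,0]]]'
python3 -m pendant '[[[-0.02,-0.018,0,0,0,0],[-0.033,-0.029,0,0,0,0],[-0.05,-0.02,0,0,0,0],[-0.078,-0.002,0,0,0,0],[-0.106,0.016,0,0,0,0]]]'
python3 -m pendant '[[[-0.025,0.016,0,0,0,0],[-0.045,0.029,0,0,0,0],[-0.06,0.04,0,0,0,0],[-0.07,0.046,0,0,0,0],[-0.076,0.05,0,0,0,0]]]'
python3 -m pendant '[[[0,0,0,0,0,0],[0,0,0,0,0,0],[0,0,0,0,0,0],[0,0,0,0,0,0],[0,0,0,0,0,0]]]'
python3 -c "
from h import *
print(rel([.636,.151,.05]))"
```

```text
time_s: 11.28
ee_pos: [0.444, 0.17, 0.2046]
ee_rot: [-0.001, 0.223, 0.975, -0.0]
contact_force: [0.4, 0.6, -0.7]
finger_gap: 0.0241
finger_force: 44.6
time_s: 11.7
ee_pos: [0.5468, 0.1388, 0.2048]
ee_rot: [-0.001, 0.224, 0.975, -0.0]
contact_force: [0.3, -0.1, -1.7]
finger_gap: 0.0249
finger_force: 44.6
time_s: 12.12
ee_pos: [0.6377, 0.1514, 0.2034]
ee_rot: [-0.001, 0.224, 0.975, -0.0]
contact_force: [0.1, 0.7, -1.5]
finger_gap: 0.0244
finger_force: 44.7
time_s: 12.53
ee_pos: [0.636, 0.1514, 0.2057]
ee_rot: [0.0, 0.223, 0.975, 0.0]
contact_force: [0.4, -0.7, -1.5]
finger_gap: 0.0241
finger_force: 44.7
[-1.33656169e-04 -4.41581139e-04  1.55748336e-01]
```

```bash
python3 -m pendant '[[[0,0,0.025,0,0,0],[0,0,0.06,0,0,0],[0,0,0.095,0,0,0],[0,0,0.125,0,0,0],[0,0,0.143,0,0,0]]]'
python3 -m pendant '[[[0,0,0.002,0,0,0],[0,0,0.004,0,0,0],[0,0,0.006,0,0,0],[0,0,0.008,0,0,0],[0,0,0.010,0,0,0]]]'
python3 -m pendant '[[[0,0,0.0005,0,0,0],[0,0,0.001,0,0,0],[0,0,0.0015,0,0,0],[0,0,0.002,0,0,0],[0,0,0.002,0,0,0]]]'
```

```text
time_s: 12.95
ee_pos: [0.6341, 0.1512, 0.059]
ee_rot: [-0.002, 0.223, 0.975, -0.001]
contact_force: [-0.4, -0.8, -1.3]
finger_gap: 0.0244
finger_force: 44.7
time_s: 13.37
ee_pos: [0.6382, 0.1516, 0.0543]
ee_rot: [0.002, 0.223, 0.975, 0.001]
contact_force: [-1.0, 1.0, -1.6]
finger_gap: 0.0249
finger_force: 44.7
time_s: 13.78
ee_pos: [0.6367, 0.1515, 0.0503]
ee_rot: [0.0, 0.223, 0.975, 0.0]
contact_force: [-0.2, 0.1, -1.3]
finger_gap: 0.0246
finger_force: 44.7
```

Not yet in contact, so I lower a little more.

```bash
python3 -m pendant '[[[0,0,0.0005,0,0,0],[0,0,0.001,0,0,0],[0,0,0.0015,0,0,0],[0,0,0.0015,0,0,0],[0,0,0.0015,0,0,0]]]'
```

```text
time_s: 14.2
ee_pos: [0.6369, 0.1513, 0.0501]
ee_rot: [0.0, 0.224, 0.975, 0.0]
contact_force: [-2.7, -1.1, 5.6]
finger_gap: 0.0243
finger_force: 45.6
```

Contact: the force is now upward, at 5.6 N. I release, opening to half, and retreat straight up.

```bash
python3 -m pendant '[[[0,0,0,0,0,0],[0,0,0,0,0,0],[0,0,0,0,0,0],[0,0,0,0,0,0],[0,0,0,0,0,0]]]' 0
python3 -m pendant '[[[0,0,-0.005,0,0,0],[0,0,-0.015,0,0,0],[0,0,-0.035,0,0,0],[0,0,-0.065,0,0,0],[0,0,-0.1,0,0,0]]]'
python3 -m pendant '[[[0,0,-0.04,0,0,0],[0,0,-0.08,0,0,0],[0,0,-0.12,0,0,0],[0,0,-0.14,0,0,0],[0,0,-0.15,0,0,0]]]'
python3 -m pendant '[[[0.01,-0.02,0,0,0,0],[0.03,-0.05,0,0,0,0],[0.05,-0.08,0,0,0,0],[0.07,-0.11,0,0,0,0],[0.09,-0.14,0,0,0,0]]]'
python3 -m pendant '[[[0.02,-0.03,0,0,0,0],[0.04,-0.06,0,0,0,0],[0.06,-0.08,0,0,0,0],[0.07,-0.1,0,0,0,0],[0.07,-0.1,0,0,0,0]]]'
python3 - <<'E'
from h import *
f=grab('top');g=grab('scene')
cv2.imwrite('pics/end.png',np.hstack([cv2.resize(f['frame'][90:220,200:350],(400,347)),cv2.resize(g['frame'][160:310,200:373],(400,347))]))
E
```

```text
time_s: 14.62
ee_pos: [0.6367, 0.1514, 0.0486]
ee_rot: [-0.0, 0.223, 0.975, 0.0]
contact_force: [-0.2, 0.1, -0.9]
finger_gap: 0.0425
finger_force: 0.0
time_s: 15.03
ee_pos: [0.6354, 0.1513, 0.1489]
ee_rot: [-0.002, 0.224, 0.975, -0.0]
contact_force: [1.7, -0.8, -0.2]
finger_gap: 0.0427
finger_force: 0.0
time_s: 15.45
ee_pos: [0.6379, 0.1516, 0.3052]
ee_rot: [0.004, 0.223, 0.975, 0.001]
contact_force: [0.4, 0.3, -0.6]
finger_gap: 0.043
finger_force: 0.0
time_s: 15.87
ee_pos: [0.4931, 0.0641, 0.2997]
ee_rot: [0.001, 0.223, 0.975, 0.0]
contact_force: [-0.3, -0.4, 0.8]
finger_gap: 0.0428
finger_force: 0.0
time_s: 16.28
ee_pos: [0.3849, 0.0041, 0.3004]
ee_rot: [0.001, 0.224, 0.974, -0.0]
contact_force: [-0.2, 0.7, -0.4]
finger_gap: 0.0427
finger_force: 0.0
```

View pics/end.png

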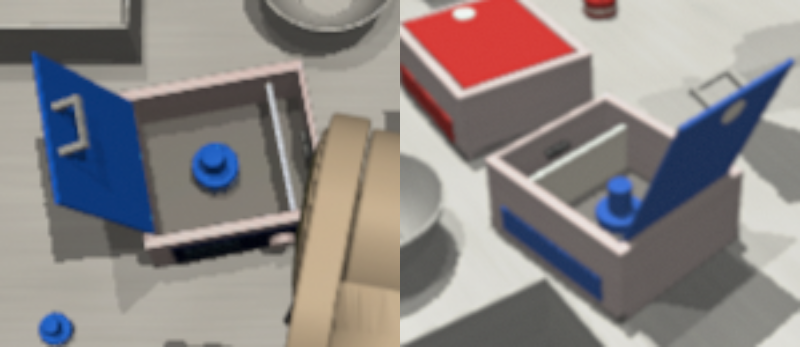

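The cartridge stands upright in the middle of the bay floor, at (215,165) on the left and (620,205) on the right. The blue door is open and the red one shut.

```bash
python3 -m pendant '[[[0,0,0,0,0,0],[0,0,0,0,0,0],[0,0,0,0,0,0],[0,0,0,0,0,0],[0,0,0,0,0,0]]]' >/dev/null; python3 -c "
from station import robot
print(robot.close_job())"
```

```text
the job is handed in; nothing more can be done
None
```

The job is handed in, with the blue door open, the large blue cartridge standing upright on its bay floor, the red door shut and the arm clear, at about 17 s of the 67 s allowed.

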